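# Fill two spice caddies around the pepper jar and the candle

## Task

One caddy holds the black-capped jar, the other the tea light: stand the green-capped jar in the pocket directly left of the black-capped jar and the red-capped jar directly behind it, and the salt shaker directly left of the tea light and the yellow-capped jar directly behind it, as seen from the robot. Each stands upright on its pocket floor, set down and not dropped; leave the black-capped jar, tea light, yellow flask and keys where they are.

Things in the scene. Friction and masses are not known exactly. Their poses are not given: they have to be found in the camera images.
- green_jar: clear glass spice jar with paper label and green cap, round, 41 mm diameter, 108 mm tall, near cylindrical, 0.11 kg, loose. Origin: centre of underside, z up the jar. Starts upright, its foot 6 mm above the worktop, on the cork mat or on the glass hob, both left of the caddies.
- red_jar: clear glass spice jar with paper label and red cap, round, 44 mm diameter, 106 mm tall, near cylindrical, 0.11 kg, loose. Origin: centre of underside, z up the jar. Starts upright, its foot 6 mm above the worktop, on the cork mat or on the glass hob, both left of the caddies.
- yellow_jar: clear glass spice jar with paper label and yellow cap, round, 45 mm diameter, 98 mm tall, near cylindrical, 0.11 kg, loose. Origin: centre of underside, z up the jar. Starts upright, its foot 6 mm above the worktop, on the cork mat or on the glass hob, both left of the caddies.
- salt_shaker: clear glass salt shaker with a domed grey cap, round, 44 mm diameter up to 66 mm height, cap 34 mm, 90 mm tall, 0.10 kg, loose. Origin: centre of underside, z up. Starts upright, its foot 6 mm above the worktop, on the cork mat or on the glass hob, both left of the caddies.
- black_jar: pepper jar with a black-brown cap, round, 41 mm diameter, 105 mm tall; loose, stands in the front right pocket of one caddy. Landmark: stays there. Origin at the centre of its underside.
- candle: tea light, a white wax candle in a low round cup, 38 mm diameter, 15 mm high; loose, stands in the front right pocket of the other caddy. Landmark: stays there. Origin at the centre of its underside.
- oak_caddy: light wooden square caddy, fixed, 146 x 146 x 18 mm: 2 x 2 square pockets 62 x 62 mm, walls between them 10 mm, pocket floors 6 mm and rims 18 mm above the worktop. Origin: centre of underside; x points away from the robot (behind), y to its left, turned up to 0.2 rad. Pocket centres x, y = +-36 mm; the black-capped jar or the tea light stands in (-36,-36), front right; rear left stays empty.
- blue_caddy: blue square caddy, fixed, 146 x 146 x 18 mm: 2 x 2 square pockets 62 x 62 mm, walls between them 10 mm, pocket floors 6 mm and rims 18 mm above the worktop. Origin: centre of underside; x points away from the robot (behind), y to its left, turned up to 0.2 rad. Pocket centres x, y = +-36 mm; the black-capped jar or the tea light stands in (-36,-36), front right; rear left stays empty.
- flask: bystander: yellow drinking flask with a black lid, 86 mm diameter, 170 mm tall, behind the caddies. Leave it alone. Origin at the centre of its underside.
- keys: bystander: bunch of keys with a blue tag, 102 x 116 x 8 mm, lying behind the caddies, under the wall cabinet (underside 0.45 m above the worktop, front edge about 0.6 m ahead of the robot base: keep the wrist clear of it). Leave it alone. Origin at the centre of its underside.

How it is judged:
At the end, for the whole second after the job is handed in: Green left of and red behind the black-capped jar, salt left of and yellow behind the tea light, in those pockets: within 12 mm of the pocket centre on each caddy axis, foot within 4 mm of its floor, upright within 0.1 rad, at rest; black jar and tea light within 15 mm of their own pocket centres ((((x of black_jar in the frame of oak_caddy between -0.051 and -0.021 m and y of black_jar in the frame of oak_caddy between -0.051 and -0.021 m and z of black_jar in the frame of oak_caddy between 0.002 and 0.01 m) and (x of green_jar in the frame of oak_caddy between -0.048 and -0.024 m and y of green_jar in the frame of oak_caddy between 0.024 and 0.048 m and z of green_jar in the frame of oak_caddy between 0.002 and 0.01 m) and (x of red_jar in the frame of oak_caddy between 0.024 and 0.048 m and y of red_jar in the frame of oak_caddy between -0.048 and -0.024 m and z of red_jar in the frame of oak_caddy between 0.002 and 0.01 m) and (x of candle in the frame of blue_caddy between -0.051 and -0.021 m and y of candle in the frame of blue_caddy between -0.051 and -0.021 m and z of candle in the frame of blue_caddy between 0.002 and 0.01 m) and (x of salt_shaker in the frame of blue_caddy between -0.048 and -0.024 m and y of salt_shaker in the frame of blue_caddy between 0.024 and 0.048 m and z of salt_shaker in the frame of blue_caddy between 0.002 and 0.01 m) and (x of yellow_jar in the frame of blue_caddy between 0.024 and 0.048 m and y of yellow_jar in the frame of blue_caddy between -0.048 and -0.024 m and z of yellow_jar in the frame of blue_caddy between 0.002 and 0.01 m)) or ((x of black_jar in the frame of blue_caddy between -0.051 and -0.021 m and y of black_jar in the frame of blue_caddy between -0.051 and -0.021 m and z of black_jar in the frame of blue_caddy between 0.002 and 0.01 m) and (x of green_jar in the frame of blue_caddy between -0.048 and -0.024 m and y of green_jar in the frame of blue_caddy between 0.024 and 0.048 m and z of green_jar in the frame of blue_caddy between 0.002 and 0.01 m) and (x of red_jar in the frame of blue_caddy between 0.024 and 0.048 m and y of red_jar in the frame of blue_caddy between -0.048 and -0.024 m and z of red_jar in the frame of blue_caddy between 0.002 and 0.01 m) and (x of candle in the frame of oak_caddy between -0.051 and -0.021 m and y of candle in the frame of oak_caddy between -0.051 and -0.021 m and z of candle in the frame of oak_caddy between 0.002 and 0.01 m) and (x of salt_shaker in the frame of oak_caddy between -0.048 and -0.024 m and y of salt_shaker in the frame of oak_caddy between 0.024 and 0.048 m and z of salt_shaker in the frame of oak_caddy between 0.002 and 0.01 m) and (x of yellow_jar in the frame of oak_caddy between 0.024 and 0.048 m and y of yellow_jar in the frame of oak_caddy between -0.048 and -0.024 m and z of yellow_jar in the frame of oak_caddy between 0.002 and 0.01 m))) and angle between each of green_jar, red_jar, salt_shaker, yellow_jar, black_jar, candle's own z axis and vertical below 0.1 rad and linear speed of each of green_jar, red_jar, salt_shaker, yellow_jar, black_jar, candle below 0.02 m/s); the robot touches nothing.
It fails at once if a landmark (black-capped jar or tea light) displaced by more than 25 mm (distance of any of black_jar, candle from where it was at the start of the episode above 0.025 m).
It fails at once if the yellow flask or the keys displaced by more than 25 mm (distance of any of flask, keys from where it was at the start of the episode above 0.025 m).
It fails at once if a jar or the shaker dropped (faster than 0.7 m/s while the fingers do not touch it: a fall of some 25 mm) ((linear speed of green_jar above 0.7 m/s and contact force between the fingers and green_jar below 0.01 N) or (linear speed of red_jar above 0.7 m/s and contact force between the fingers and red_jar below 0.01 N) or (linear speed of salt_shaker above 0.7 m/s and contact force between the fingers and salt_shaker below 0.01 N) or (linear speed of yellow_jar above 0.7 m/s and contact force between the fingers and yellow_jar below 0.01 N)).
It also fails if it takes over 112 s, if anything falls off the work surface, if the arm or the gripper's body presses on something with over 40 N, if the wrist force passes 120 N, or if a joint passes its speed limit or range.

## Robot

A 7-joint arm with a two-finger parallel gripper is mounted at the origin on a cart in front of the work surface, level with it; the furniture and walls round the work are solid. World frame = base frame: x ahead of the robot, y to its left, z up, the work surface at z = 0. Lengths are in m, angles in rad, forces in N, time in s.
With the tool pointing down it reaches from about 0.425 to 0.95 m from the base axis. Payload 16.7 kg.
Tool frame: the origin (TCP) lies midway between the tips of the shut fingers; the grasp point (between the pads) lies 19 mm behind it; z points along the fingers, y is the line along which they close (so a half turn about z gives the same grasp; the last joint's range is limited). The gripper opens to 94 mm and grips with 3 to 60 N. Pads are 16 mm wide; open, the fingers measure 119 mm over their backs; the gripper's body (75 mm by 177 mm) begins 78 mm behind the grasp point.
Start: joints at [-1.296, 0.426, 0.074, 1.606, -0.034, 1.111, -0.067], TCP at [0.278, 0.615, 0.205] pointing down, gripper open.
Joint ranges: [-2.85, 2.85], [-0.5, 2.14], [-1.23, 1.37], [0.21, 2.46], [-1.02, 4.16], [0.16, 2.05], [-2.73, 2.73]. Speed limits (rad/s): [1.89, 1.89, 2.39, 2.39, 3.01, 3.01, 3.01].

## Interface

Orientations are given as [roll, pitch, yaw] about the fixed x, y, z axes, in that order (R = Rz(yaw) Ry(pitch) Rx(roll)).
In Python, from bench import robot gives the robot as it stands.
- The arm moves only by the tool play_rows, never from a script. Its argument "motion" is a list that holds one entry, the list of rows, each a list of 5 numbers: the opening, from 0 (shut) to 1 (fully open), then the shift along the tool's x, y, z as a fraction of full scale, then the turn about the tool's z as a fraction of full scale. In form: [[[fingers, tx, ty, tz, roll], ...]]. A call has 1 to 12 rows; each row is the pose to reach, as a shift and turn from the pose commanded when the call began, along the tool's axes at that moment; what a row does not reach only later rows make up. Full scale, the value 1, is 1000 mm for a shift and 90 degrees for a turn. A row lasts 1/12 s, in which the tool goes at most 41.7 mm and 7.16 degrees, less where a joint would pass 70% of its speed; a pose out of reach is approached as far as the arm can. A call with a number of a shift or a turn outside -1 to 1 is refused whole. A call with a gripper value outside its range is refused whole. The fingers move at their own pace and stop on an object; "squeeze" is the grip in N (left out, the last holds). Time passes only in rows, so rows that repeat a pose let the fingers close. It gives the time, the measured TCP pose, the force, the opening and the grip force at its end, in the units of the state.
- robot.observe(): the state, without advancing time (a new reading comes with each control period).
- robot.camera(name): name is "side" or "top" or "wrist"; returns a dict with "color" (420x560x3 uint8, red, green, blue), "fx", "fy", "cx", "cy" (pixels), "world_to_cam" (4x4, takes a point from world to camera coordinates). Camera axes: x right, y up, looking along -z (the intrinsics and any distortion apply to the point x, -y, -z); pixel columns grow to the right and rows downward; lengths in m; the calibration is good to about 2 mm. The wrist camera is an equidistant fisheye: a pixel r from the principal point sees the ray r / f radians off the axis. A picture is of the moment at which its call begins. There is no depth.
- robot.close_job(): hands the job in; it is judged then, once.
The state is a dict: "clock": time; "joint_pos": joint angles; "joint_velocities": joint speeds; "joint_efforts": joint torques, N m; "tool_pos": TCP position; "eef_rot": TCP orientation; "wrist_force": force on the tool from outside, world axes, zero at the start; "ft_torque": the same for the moment, N m; "width": finger opening in m; "gripper_force": force on a finger pad.
Only numpy, scipy, OpenCV 4.12 (cv2) and the standard library are available. Lean on these libraries where they do the work, as an engineer would, in place of code of your own. Each camera call takes 0.05 s, during which the arm holds its last target. There are 200 camera calls.

## Working session

There is one attempt and no reset: what is moved stays moved. The work goes in short steps, Python scripts to look and compute and a tool call to move; the robot and the scene stay as the last step left them, time stands still between calls to the robot, and variables do not carry over. Pictures are saved under pics/ and viewed, at most 14 in all, crops included, and the job is handed in when it is done.

Besides the shell and the picture viewer there is one more tool, called after ">>>" by a JSON object that holds its "op" and its "data". play_rows: Moves the arm, as the interface text tells. Its arguments: {"type":"object","properties":{"motion":{"type":"array","items":{"type":"array","items":{"type":"array","items":{"type":"number"}}}},"squeeze":{"type":"number"}},"required":["motion"]}

```bash
mkdir -p pics; ls; python3 - <<'E'
from bench import robot
import cv2,numpy as np,pickle
d={}
for n in("top","side"):
    c=robot.camera(n); d[n]=c
    cv2.imwrite(f"pics/{n}0.png",cv2.resize(c["color"][:,:,::-1],(784,588),interpolation=cv2.INTER_CUBIC))
    print(n,c["fx"],c["fy"],c["cx"],c["cy"],[k for k in c]);print(np.round(c["world_to_cam"],4).tolist())
pickle.dump(d,open("d0.pkl","wb"))
s=robot.observe();print({k:np.round(v,3).tolist() for k,v in s.items()})
E
```

```text
pics
top 496.92556792727873 496.92556792727873 284.13894538365946 203.36527193829488 ['color', 'fx', 'fy', 'cx', 'cy', 'world_to_cam']
[[-0.0236, -0.9994, -0.0246, 0.1467], [0.9898, -0.0268, 0.1398, -0.557], [-0.1404, -0.021, 0.9899, -1.1404], [0.0, 0.0, 0.0, 1.0]]
side 392.07430186320266 392.07430186320266 279.7712834786657 219.54240688172493 ['color', 'fx', 'fy', 'cx', 'cy', 'world_to_cam']
[[-0.9175, -0.3978, 0.0, 0.5874], [0.3244, -0.7482, 0.5788, -0.1152], [-0.2302, 0.531, 0.8155, -0.8891], [0.0, 0.0, 0.0, 1.0]]
{'clock': 0.1, 'joint_pos': [-1.296, 0.427, 0.074, 1.607, -0.034, 1.111, -0.067], 'joint_velocities': [0.0, -0.001, -0.001, -0.004, -0.0, -0.0, 0.0], 'joint_efforts': [0.009, -93.745, 3.678, -45.503, -0.048, 0.017, 0.0], 'tool_pos': [0.278, 0.615, 0.205], 'eef_rot': [-3.14, 0.0, 2.717], 'wrist_force': [0.253, -0.521, 0.563], 'ft_torque': [-0.052, -0.048, -0.032], 'gripper_force': 0.0, 'width': 0.094}
```

View pics/top0.png

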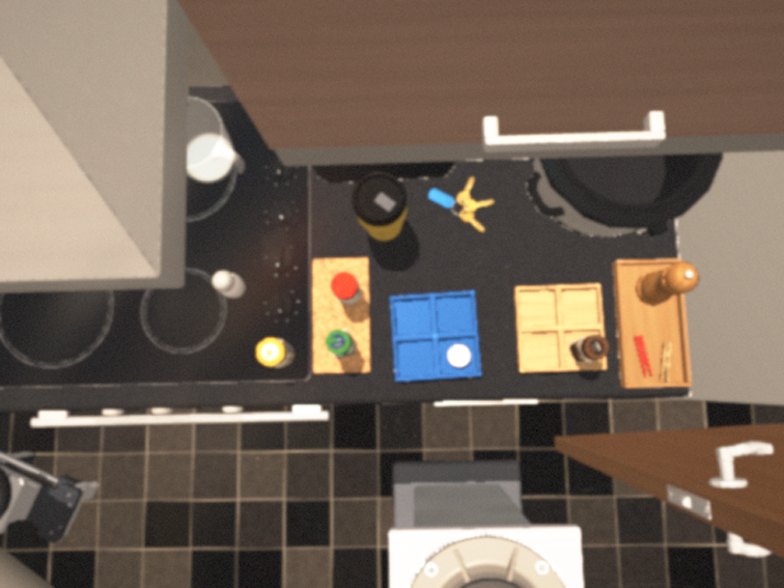

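View pics/side0.png

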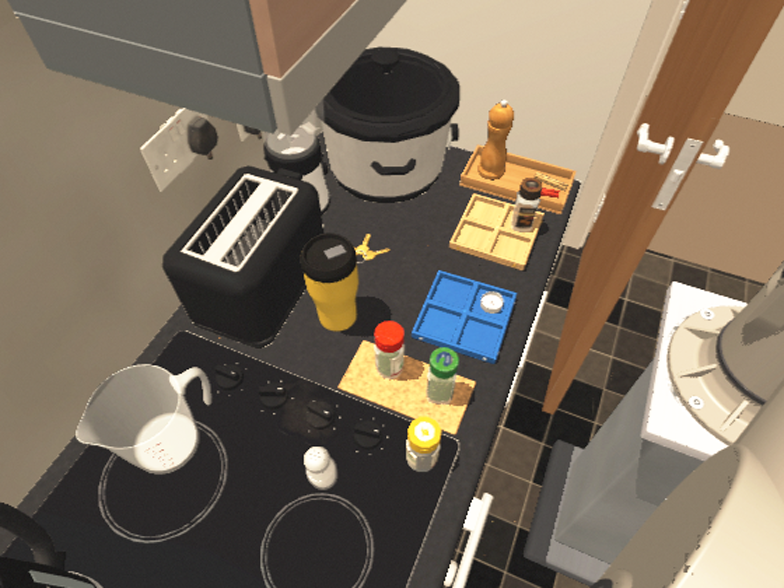

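The blue caddy, centred near (435,336) in the 784-wide top view, holds the tea light at (458,356). The oak caddy, near (560,328), holds the black-capped jar at (591,347). Caps in the top view are red (345,287), green (339,344), yellow (270,352) and salt (225,283). A pepper mill stands in a tray to the right of the oak caddy.

```bash
cat > h.py <<'E'
import cv2,numpy as np
def ray(c,p):
    M=c["world_to_cam"];R=M[:3,:3];o=-R.T@M[:3,3]
    d=R.T@np.array([(p[0]-c["cx"])/c["fx"],-(p[1]-c["cy"])/c["fy"],-1]);return o,d/np.linalg.norm(d)
def plane(c,p,z):
    o,d=ray(c,p);return o+d*(z-o[2])/d[2]
def tri(c1,p1,c2,p2):
    (o1,d1),(o2,d2)=ray(c1,p1),ray(c2,p2)
    s=np.linalg.lstsq(np.stack([d1,-d2],1),o2-o1,rcond=None)[0]
    a,b=o1+s[0]*d1,o2+s[1]*d2;return (a+b)/2,np.linalg.norm(a-b)
def blob(c,lo,hi,box):  # box in 784-scale x0,y0,x1,y1 -> hull of biggest blob
    x0,y0,x1,y1=[int(v*560/784) for v in box]
    h=cv2.cvtColor(c["color"],cv2.COLOR_RGB2HSV)[y0:y1,x0:x1]
    m=cv2.inRange(h,np.array(lo),np.array(hi))
    k=max(cv2.findContours(m,cv2.RETR_EXTERNAL,cv2.CHAIN_APPROX_NONE)[0],key=cv2.contourArea)
    return cv2.convexHull(k)[:,0]+[x0,y0]
def cen(k):
    m=cv2.moments(k.astype(np.float32).reshape(-1,1,2));return np.array([m["m10"],m["m01"]])/m["m00"]
E
python3 - <<'E'
import pickle,numpy as np,cv2
from h import *
d=pickle.load(open("d0.pkl","rb"));t,s=d["top"],d["side"]
for n,lo,hi,b1,b2,z in[("red",(0,150,100),(8,255,255),(325,265,370,305),(370,315,410,352),.112),("green",(45,90,40),(85,255,255),(320,325,360,365),(425,340,462,380),.114),
 ("yellow",(18,110,120),(35,255,255),(250,332,295,372),(400,410,445,455),.104),("salt",(0,0,110),(180,60,255),(205,265,250,305),(295,440,340,495),.096)]:
    k1,k2=blob(t,lo,hi,b1),blob(s,lo,hi,b2);P,e=tri(t,cen(k1),s,cen(k2))
    print(n,cen(k1).round(1),cen(k2).round(1),cv2.contourArea(k1),"tri",P.round(3),"gap",round(e,4),"topplane",plane(t,cen(k1),z-.008).round(3),"sideplane",plane(s,cen(k2),z-.008).round(3))
for n,lo,hi,b1,b2 in[("blue",(95,120,60),(125,255,255),(375,280,495,390),(400,260,530,370)),("oak",(8,50,130),(30,255,255),(508,275,611,382),(440,185,548,275))]:
    for c,b in((t,b1),(s,b2)):
        k=blob(c,lo,hi,b);W=np.array([plane(c,p,.018)[:2] for p in k],np.float32)
        r=cv2.minAreaRect(W*1000);print(n,"rect mm",np.round(r[0],1),np.round(r[1],1),"ang",round(r[2],2))
P,e=tri(t,np.array([680,277])*560/784,s,np.array([501,103])*560/784);print("mill top",P.round(3),e)
P,e=tri(t,np.array([593,347])*560/784,s,np.array([530,187])*560/784);print("black top",P.round(3),e)
P,e=tri(t,np.array([458,356])*560/784,s,np.array([492,302])*560/784);print("candle",P.round(3),e)
P,e=tri(t,np.array([380,198])*560/784,s,np.array([329,250])*560/784);print("flask",P.round(3),e)
E
```

```text
red [245.7 203.9] [277.5 239.6] 258.5 tri [0.552 0.218 0.1  ] gap 0.0025 topplane [0.553 0.218 0.104] sideplane [0.55  0.22  0.104]
green [241.8 244. ] [316.7 258.6] 203.5 tri [0.462 0.228 0.099] gap 0.0031 topplane [0.463 0.227 0.106] sideplane [0.459 0.232 0.106]
yellow [192.8 251. ] [301.9 305.7] 369.0 tri [0.45  0.337 0.106] gap 0.0003 topplane [0.45  0.339 0.096] sideplane [0.451 0.333 0.096]
salt [162.5 202.4] [228.1 333.8] 346.5 tri [0.568 0.422 0.045] gap 0.0038 topplane [0.564 0.411 0.088] sideplane [0.555 0.433 0.088]
blue rect mm [474.5  71.8] [149.  148.2] ang 2.45
blue rect mm [470.5  78.5] [146.7 154.3] ang 2.31
oak rect mm [ 484. -142.] [151.  152.5] ang 0.65
oak rect mm [ 479.  -139.7] [147.2 170.4] ang 0.63
mill top [ 0.543 -0.29   0.178] 0.002437882204507495
black top [ 0.443 -0.174  0.105] 0.002553644260157099
candle [0.437 0.033 0.014] 0.0038994338030082895
flask [0.677 0.154 0.168] 0.0018484158609200236
```

>>> {"op": "play_rows", "data": {"motion": [[[0.8,-0.271,-0.181,0,0.73],[0.8,-0.271,-0.181,0,0.73],[0.8,-0.271,-0.181,0,0.73],[0.8,-0.271,-0.181,0,0.73],[0.8,-0.271,-0.181,0,0.73],[0.8,-0.271,-0.181,0,0.73],[0.8,-0.271,-0.181,0,0.73],[0.8,-0.271,-0.181,0,0.73],[0.8,-0.271,-0.181,0,0.73],[0.8,-0.271,-0.181,0,0.73],[0.8,-0.271,-0.181,0,0.73],[0.8,-0.271,-0.181,0,0.73]]], "squeeze": 15}}

```text
clock: 1.1
tool_pos: [0.4497, 0.3394, 0.2053]
eef_rot: [-3.141, 0.0, 1.576]
wrist_force: [0.2, -0.6, 0.2]
width: 0.0751
gripper_force: 0.0
```

```bash
python3 - <<'E'
from bench import robot
import cv2,numpy as np
s=robot.observe();print({k:np.round(s[k],3).tolist() for k in("clock","joint_pos","tool_pos","eef_rot","width")})
c=robot.camera("wrist");cv2.imwrite("pics/w1.png",c["color"][:,:,::-1]);print(c["fx"],c["cx"],c["cy"])
M=c["world_to_cam"]
def proj(P):
    q=M[:3,:3]@P+M[:3,3];q=q*[1,-1,-1];th=np.arctan2(np.hypot(*q[:2]),q[2]);u=q[:2]/np.hypot(*q[:2])*th*c["fx"];return (u+[c["cx"],c["cy"]]).round(0)
for n,P in dict(yellow=(.45,.338,.104),green=(.463,.228,.114),red=(.553,.218,.112),salt=(.568,.422,.096)).items(): print(n,proj(np.array(P)))
E
```

```text
{'clock': 1.1, 'joint_pos': [-1.087, 0.254, 0.39, 1.877, -0.112, 1.032, -0.646], 'tool_pos': [0.45, 0.339, 0.205], 'eef_rot': [-3.141, 0.0, 1.576], 'width': 0.075}
325.19226210127806 283.3761449935985 212.5952147621228
yellow [283. 214.]
green [295. 324.]
red [381. 328.]
salt [411. 124.]
```

View pics/w1.png

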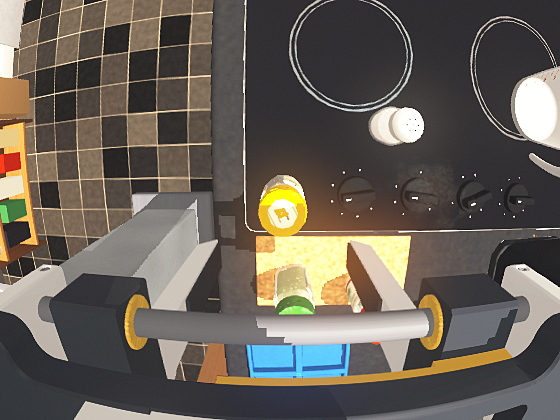

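In the wrist view the yellow cap is at (282,212) against a predicted (283,214). The salt cap is at (408,125) against (411,124), so the measurements agree.

>>> {"op": "play_rows", "data": {"motion": [[[0.8,0,0,0.035,0],[0.8,-0.001,0,0.07,0],[0.8,-0.001,0,0.105,0],[0.8,-0.001,0,0.135,0],[0.8,-0.001,0,0.155,0],[0.8,-0.001,0,0.163,0],[0.8,-0.001,0,0.163,0],[0.3,-0.001,0,0.163,0],[0.3,-0.001,0,0.163,0],[0.3,-0.001,0,0.163,0],[0.3,-0.001,0,0.163,0],[0.3,-0.001,0,0.163,0]]], "squeeze": 15}}

```text
clock: 2.15
tool_pos: [0.4507, 0.3378, 0.0433]
eef_rot: [3.141, -0.001, 1.57]
wrist_force: [-2.2, -0.2, 0.4]
width: 0.0456
gripper_force: 0.6
```

>>> {"op": "play_rows", "data": {"motion": [[[0.2,0,0,0,0],[0.2,0,0,0,0],[0.2,0,0,-0.01,0],[0.2,0,0,-0.03,0],[0.2,0,0,-0.055,0],[0.2,0,0,-0.085,0],[0.2,0,0,-0.115,0],[0.2,0,0,-0.14,0],[0.2,0,0,-0.155,0],[0.2,0,0,-0.16,0],[0.2,0,0,-0.16,0],[0.2,0,0,-0.16,0]]], "squeeze": 15}}

```text
clock: 3.15
tool_pos: [0.4502, 0.3371, 0.2019]
eef_rot: [-3.141, 0.0, 1.57]
wrist_force: [0.1, -0.3, -1.3]
width: 0.0439
gripper_force: 15.0
```

>>> {"op": "play_rows", "data": {"motion": [[[0.2,-0.01,0.002,0,0],[0.2,-0.03,0.006,0,0],[0.2,-0.06,0.012,0,0],[0.2,-0.095,0.019,0,0],[0.2,-0.13,0.026,0,0],[0.2,-0.165,0.034,0,0],[0.2,-0.2,0.041,0,0],[0.2,-0.235,0.048,0,0],[0.2,-0.265,0.054,0,0],[0.2,-0.285,0.058,0,0],[0.2,-0.297,0.061,0,0],[0.2,-0.3,0.061,0,0]]]}}

```text
clock: 4.15
tool_pos: [0.5108, 0.034, 0.2016]
eef_rot: [-3.14, 0.001, 1.566]
wrist_force: [-0.4, 0.6, -1.1]
width: 0.0442
gripper_force: 15.0
```

>>> {"op": "play_rows", "data": {"motion": [[[0.2,0,0,0.005,0],[0.2,0,0,0.02,0],[0.2,0,0,0.045,0],[0.2,0,0,0.07,0],[0.2,0,0,0.095,0],[0.2,0,0,0.115,0],[0.2,0,0,0.13,0],[0.2,0,0,0.138,0],[0.2,0,0,0.14,0],[0.2,0,0,0.14,0]]]}}

```text
clock: 4.98
tool_pos: [0.5109, 0.0377, 0.0621]
eef_rot: [-3.141, 0.0, 1.571]
wrist_force: [0.4, -0.6, -0.3]
width: 0.0442
gripper_force: 15.0
```

```bash
python3 - <<'E'
from bench import robot
import cv2,numpy as np
s=robot.observe();print({k:np.round(s[k],4).tolist() for k in("clock","joint_pos","tool_pos","eef_rot","width","wrist_force")})
c=robot.camera("side");i=c["color"][150:330,230:430,::-1];cv2.imwrite("pics/s1.png",cv2.resize(i,None,fx=3.3,fy=3.3,interpolation=cv2.INTER_CUBIC))
E
```

```text
{'clock': 4.9833, 'joint_pos': [-0.614, 0.3886, 0.5038, 2.1139, -0.2857, 0.7049, 0.0779], 'tool_pos': [0.5109, 0.0377, 0.0621], 'eef_rot': [-3.1405, 0.0004, 1.5707], 'width': 0.0442, 'wrist_force': [0.4376, -0.5849, -0.3447]}
```

View pics/s1.png

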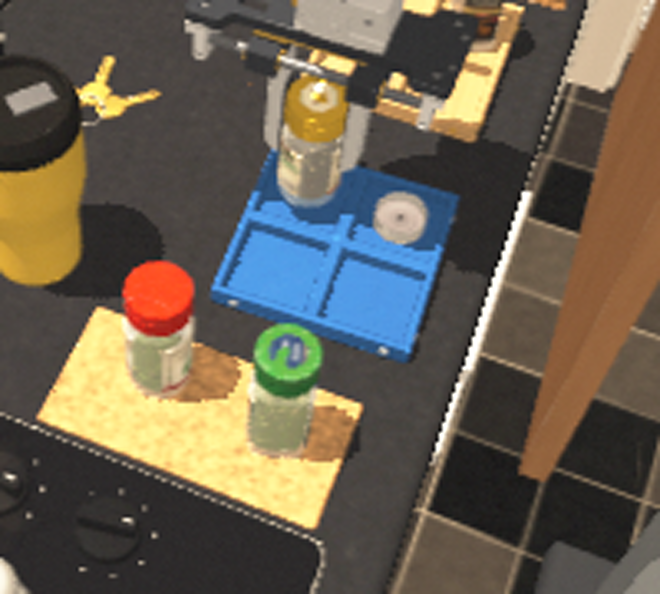

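The yellow jar hangs upright over the rear right blue pocket, its foot at about (308,195) in the crop. I'll set it down.

>>> {"op": "play_rows", "data": {"motion": [[[0.2,0,0,0.006,0],[0.2,0,0,0.012,0],[0.2,0,0,0.016,0],[0.2,0,0,0.018,0],[0.2,0,0,0.019,0],[0.2,0,0,0.0195,0],[0.2,0,0,0.0195,0],[0.2,0,0,0.0195,0]]]}}

```text
clock: 5.7
tool_pos: [0.5109, 0.0372, 0.0434]
eef_rot: [-3.141, -0.0, 1.57]
wrist_force: [-6.7, -0.1, 13.3]
width: 0.0437
gripper_force: 15.0
```

>>> {"op": "play_rows", "data": {"motion": [[[0.5,0,0,0,0],[0.55,0,0,0,0],[0.65,0,0,0,0],[0.65,0,0,0,0],[0.65,0,0,0,0],[0.65,0,0,-0.01,0],[0.65,0,0,-0.03,0],[0.65,0,0,-0.06,0],[0.65,0,0,-0.095,0],[0.65,0,0,-0.13,0],[0.65,0,0,-0.155,0],[0.65,0,0,-0.16,0]]]}}

```text
clock: 6.7
tool_pos: [0.5131, 0.0372, 0.2077]
eef_rot: [3.136, -0.002, 1.569]
wrist_force: [1.9, 0.6, 0.8]
width: 0.0611
gripper_force: 0.0
```

>>> {"op": "play_rows", "data": {"motion": [[[0.8,0.015,-0.004,0,0],[0.8,0.05,-0.013,0,0],[0.8,0.085,-0.022,0,0],[0.8,0.12,-0.031,0,0],[0.8,0.155,-0.04,0,0],[0.8,0.18,-0.046,0,0],[0.8,0.19,-0.049,0,0],[0.8,0.191,-0.049,0,0],[0.8,0.191,-0.049,0,0],[0.8,0.191,-0.049,0,0]]]}}

```text
clock: 7.53
tool_pos: [0.4628, 0.2268, 0.203]
eef_rot: [-3.142, 0.0, 1.568]
wrist_force: [1.0, -0.5, -0.1]
width: 0.0748
gripper_force: 0.0
```

```bash
cat > chk.py <<'E'
import sys,pickle
from bench import robot
from h import *
s=robot.observe();print(s["tool_pos"].round(4) if hasattr(s["tool_pos"],"round") else s["tool_pos"])
c=robot.camera("wrist");M=c["world_to_cam"]
def ptow(p,z):
    v=np.array([p[0]-c["cx"],p[1]-c["cy"]]);r=np.hypot(*v);th=r/c["fx"]
    d=M[:3,:3].T@(np.array([v[0]/r*np.sin(th),v[1]/r*np.sin(th),np.cos(th)])*[1,-1,-1]);o=-M[:3,:3].T@M[:3,3]
    return (o+d*(z-o[2])/d[2]).round(4)
cv2.imwrite("pics/%s.png"%sys.argv[1],c["color"][:,:,::-1])
E
python3 - <<'E'
import sys;sys.argv=["","w2"]
exec(open("chk.py").read())
h=blob(c,(45,90,40),(85,255,255),(280,200,560,420))
print(h.min(0),h.max(0),cen(h),ptow(cen(h),.114))
t,sd=robot.camera("top"),robot.camera("side")
k1=blob(t,(18,110,120),(35,255,255),(420,290,480,350));k2=blob(sd,(18,110,120),(35,255,255),(420,240,480,300))
print(cen(k1),cen(k2),tri(t,cen(k1),sd,cen(k2)))
E
```

```text
[0.4628 0.2268 0.203 ]
[259 190] [304 234] [281.49771835 211.81905975] [0.4623 0.23   0.114 ]
[325.98956522 220.5373913 ] [322.26819923 194.71264368] (array([0.51433333, 0.03582743, 0.06015426]), np.float64(0.0011985494479677132))
```

>>> {"op": "play_rows", "data": {"motion": [[[0.8,0.001,0,0.03,0],[0.8,0.001,0,0.065,0],[0.8,0.001,0,0.1,0],[0.8,0.001,0,0.13,0],[0.8,0.001,0,0.152,0],[0.8,0.001,0,0.16,0],[0.8,0.001,0,0.16,0],[0.2,0.001,0,0.16,0],[0.2,0.001,0,0.16,0],[0.2,0.001,0,0.16,0],[0.2,0.001,0,0.16,0],[0.2,0.001,0,0.16,0]]]}}

```text
clock: 8.68
tool_pos: [0.4627, 0.2297, 0.0438]
eef_rot: [3.141, -0.001, 1.57]
wrist_force: [-1.7, 0.6, 1.1]
width: 0.0454
gripper_force: 1.0
```

>>> {"op": "play_rows", "data": {"motion": [[[0.2,0,0,0,0],[0.2,0,0,0,0],[0.2,0,0,-0.01,0],[0.2,0,0,-0.03,0],[0.2,0,0,-0.055,0],[0.2,0,0,-0.085,0],[0.2,0,0,-0.115,0],[0.2,0,0,-0.14,0],[0.2,0,0,-0.155,0],[0.2,0,0,-0.16,0],[0.2,0,0,-0.16,0],[0.2,0,0,-0.16,0]]]}}

```text
clock: 9.68
tool_pos: [0.462, 0.2292, 0.2024]
eef_rot: [-3.141, 0.0, 1.57]
wrist_force: [-0.2, 0.0, -1.8]
width: 0.0437
gripper_force: 15.0
```

>>> {"op": "play_rows", "data": {"motion": [[[0.2,-0.01,0,0,0],[0.2,-0.03,-0.001,0,0],[0.2,-0.06,-0.002,0,0],[0.2,-0.095,-0.004,0,0],[0.2,-0.13,-0.006,0,0],[0.2,-0.165,-0.007,0,0],[0.2,-0.2,-0.008,0,0],[0.2,-0.24,-0.01,0,0],[0.2,-0.28,-0.012,0,0],[0.2,-0.31,-0.013,0,0],[0.2,-0.33,-0.014,0,0],[0.2,-0.3365,-0.014,0,0]]]}}

```text
clock: 10.68
tool_pos: [0.4465, -0.1109, 0.2022]
eef_rot: [-3.14, 0.001, 1.566]
wrist_force: [0.1, -0.3, -1.8]
width: 0.0436
gripper_force: 15.0
```

>>> {"op": "play_rows", "data": {"motion": [[[0.2,0,0,0.005,0],[0.2,0,0,0.02,0],[0.2,0,0,0.045,0],[0.2,0,0,0.07,0],[0.2,0,0,0.095,0],[0.2,0,0,0.115,0],[0.2,0,0,0.13,0],[0.2,0,0,0.138,0],[0.2,0,0,0.14,0],[0.2,0,0,0.14,0]]]}}

```text
clock: 11.52
tool_pos: [0.4478, -0.1067, 0.0625]
eef_rot: [-3.14, 0.0, 1.571]
wrist_force: [0.8, -0.4, -0.7]
width: 0.0436
gripper_force: 15.0
```

```bash
python3 - <<'E'
from bench import robot
import cv2,numpy as np
s=robot.observe();print({k:np.round(s[k],4).tolist() for k in("clock","joint_pos","tool_pos","eef_rot","width","wrist_force")})
c=robot.camera("side");i=c["color"][80:260,230:430,::-1];cv2.imwrite("pics/s2.png",cv2.resize(i,None,fx=3.3,fy=3.3,interpolation=cv2.INTER_CUBIC))
E
```

```text
{'clock': 11.5167, 'joint_pos': [-0.4684, 0.3372, 0.6661, 2.2297, -0.3338, 0.6718, 0.4347], 'tool_pos': [0.4478, -0.1067, 0.0625], 'eef_rot': [-3.1401, 0.0003, 1.5705], 'width': 0.0436, 'wrist_force': [0.8297, -0.3575, -0.6779]}
```

View pics/s2.png

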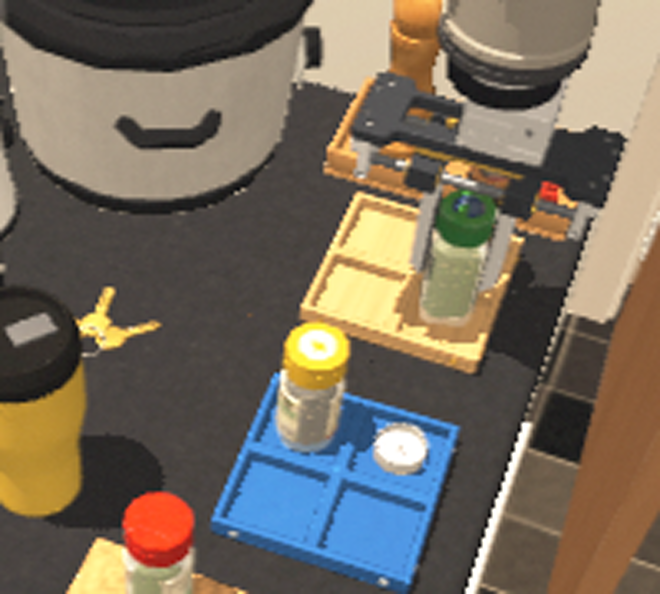

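Yellow stands upright in its pocket, its foot near (308,440). Green hangs over the oak front-left pocket, its foot at (445,315). I'll lower it.

>>> {"op": "play_rows", "data": {"motion": [[[0.2,0,0,0.006,0],[0.2,0,0,0.012,0],[0.2,0,0,0.016,0],[0.2,0,0,0.018,0],[0.2,0,0,0.019,0],[0.2,0,0,0.0195,0],[0.2,0,0,0.0195,0],[0.2,0,0,0.0195,0]]]}}

```text
clock: 12.23
tool_pos: [0.4477, -0.1071, 0.0437]
eef_rot: [-3.141, -0.001, 1.57]
wrist_force: [-4.7, 0.5, 12.5]
width: 0.0433
gripper_force: 15.0
```

>>> {"op": "play_rows", "data": {"motion": [[[0.5,0,0,0,0],[0.55,0,0,0,0],[0.65,0,0,0,0],[0.65,0,0,0,0],[0.65,0,0,0,0],[0.65,0,0,-0.01,0],[0.65,0,0,-0.03,0],[0.65,0,0,-0.06,0],[0.65,0,0,-0.095,0],[0.65,0,0,-0.13,0],[0.65,0,0,-0.155,0],[0.65,0,0,-0.16,0]]]}}

```text
clock: 13.23
tool_pos: [0.4498, -0.1077, 0.2077]
eef_rot: [3.136, -0.001, 1.569]
wrist_force: [1.4, -0.5, 0.0]
width: 0.0614
gripper_force: 0.0
```

>>> {"op": "play_rows", "data": {"motion": [[[0.8,0.015,0.005,0,0],[0.8,0.045,0.014,0,-0.05],[0.8,0.08,0.025,0,-0.1],[0.8,0.115,0.037,0,-0.16],[0.8,0.15,0.048,0,-0.22],[0.8,0.185,0.059,0,-0.28],[0.8,0.22,0.07,0,-0.34],[0.8,0.255,0.081,0,-0.4],[0.8,0.285,0.091,0,-0.45],[0.8,0.31,0.099,0,-0.48],[0.8,0.324,0.103,0,-0.5],[0.8,0.326,0.104,0,-0.5]]]}}

```text
clock: 14.23
tool_pos: [0.5524, 0.2212, 0.2031]
eef_rot: [-3.141, 0.0, 2.36]
wrist_force: [-0.4, 0.5, -0.5]
width: 0.0751
gripper_force: 0.0
```

>>> {"op": "play_rows", "data": {"motion": [[[0.8,0,0,0,0],[0.8,0,0,0,0]]]}}

```text
clock: 14.4
tool_pos: [0.5523, 0.2169, 0.2035]
eef_rot: [-3.141, 0.0, 2.353]
wrist_force: [0.7, -0.8, 0.6]
width: 0.0751
gripper_force: 0.0
```

```bash
python3 - <<'E'
import sys;sys.argv=["","w3"]
exec(open("chk.py").read())
print(s["eef_rot"],s["joint_pos"])
h=blob(c,(0,150,100),(8,255,255),(280,200,560,420))
print(h.min(0),h.max(0),cen(h),ptow(cen(h),.112))
E
```

```text
[0.5523 0.2169 0.2035]
[-3.14087659e+00  3.83751354e-04  2.35261711e+00] [-0.87451098  0.31823907  0.48825876  1.8181334  -0.16959126  1.04714486
  0.46003282]
[261 184] [309 237] [284.9837338  210.83642969] [0.5513 0.2203 0.112 ]
```

>>> {"op": "play_rows", "data": {"motion": [[[0.8,0,0,0.03,0],[0.8,0,0,0.065,0],[0.8,0,0,0.1,0],[0.8,0,0,0.13,0],[0.8,0,0,0.152,0],[0.8,0,0,0.16,0],[0.8,0,0,0.16,0],[0.2,0,0,0.16,0],[0.2,0,0,0.16,0],[0.2,0,0,0.16,0],[0.2,0,0,0.16,0],[0.2,0,0,0.16,0]]]}}

```text
clock: 15.45
tool_pos: [0.5528, 0.2191, 0.0443]
eef_rot: [3.14, 0.0, 2.356]
wrist_force: [-0.3, 0.3, 0.0]
width: 0.0455
gripper_force: 0.0
```

>>> {"op": "play_rows", "data": {"motion": [[[0.2,0,0,0,0],[0.2,0,0,0,0],[0.2,0,0,-0.01,0],[0.2,0,0,-0.03,0],[0.2,0,0,-0.055,0],[0.2,0,0,-0.085,0],[0.2,0,0,-0.115,0],[0.2,0,0,-0.14,0],[0.2,0,0,-0.155,0],[0.2,0,0,-0.16,0],[0.2,0,0,-0.16,0],[0.2,0,0,-0.16,0]]]}}

```text
clock: 16.45
tool_pos: [0.552, 0.2187, 0.2029]
eef_rot: [-3.141, -0.0, 2.356]
wrist_force: [0.6, 0.2, -1.3]
width: 0.044
gripper_force: 15.0
```

>>> {"op": "play_rows", "data": {"motion": [[[0.2,0,0,0,0.04],[0.2,0,0,0,0.1],[0.2,0,0,0,0.16],[0.2,0,0,0,0.22],[0.2,0,0,0,0.28],[0.2,0,0,0,0.34],[0.2,0,0,0,0.4],[0.2,0,0,0,0.45],[0.2,0,0,0,0.48],[0.2,0,0,0,0.5],[0.2,0,0,0,0.5],[0.2,0,0,0,0.5]]]}}

```text
clock: 17.45
tool_pos: [0.5519, 0.2186, 0.2023]
eef_rot: [-3.14, 0.001, 1.571]
wrist_force: [1.6, 0.2, -0.6]
width: 0.044
gripper_force: 15.0
```

>>> {"op": "play_rows", "data": {"motion": [[[0.2,-0.01,-0.001,0,0],[0.2,-0.03,-0.003,0,0],[0.2,-0.065,-0.005,0,0],[0.2,-0.105,-0.008,0,0],[0.2,-0.145,-0.012,0,0],[0.2,-0.185,-0.015,0,0],[0.2,-0.225,-0.018,0,0],[0.2,-0.265,-0.021,0,0],[0.2,-0.305,-0.025,0,0],[0.2,-0.345,-0.028,0,0],[0.2,-0.38,-0.031,0,0],[0.2,-0.397,-0.032,0,0]]]}}

```text
clock: 18.45
tool_pos: [0.5182, -0.1835, 0.2037]
eef_rot: [3.141, 0.001, 1.566]
wrist_force: [-0.1, -0.4, -1.1]
width: 0.0439
gripper_force: 15.0
```

>>> {"op": "play_rows", "data": {"motion": [[[0.2,0,0,0,0],[0.2,0,0,0.005,0],[0.2,0,0,0.02,0],[0.2,0,0,0.045,0],[0.2,0,0,0.07,0],[0.2,0,0,0.095,0],[0.2,0,0,0.115,0],[0.2,0,0,0.13,0],[0.2,0,0,0.138,0],[0.2,0,0,0.14,0],[0.2,0,0,0.14,0]]]}}

```text
clock: 19.37
tool_pos: [0.5199, -0.1778, 0.0633]
eef_rot: [-3.141, -0.0, 1.571]
wrist_force: [-0.1, -0.6, -1.0]
width: 0.0437
gripper_force: 15.0
```

```bash
python3 - <<'E'
from bench import robot
import cv2,numpy as np
s=robot.observe();print({k:np.round(s[k],4).tolist() for k in("clock","joint_pos","tool_pos","eef_rot","width","wrist_force")})
c=robot.camera("side");i=c["color"][80:260,230:430,::-1];cv2.imwrite("pics/s3.png",cv2.resize(i,None,fx=3.3,fy=3.3,interpolation=cv2.INTER_CUBIC))
E
```

```text
{'clock': 19.3667, 'joint_pos': [-0.3184, 0.483, 0.6757, 2.0388, -0.4333, 0.7634, 0.6218], 'tool_pos': [0.5199, -0.1778, 0.0633], 'eef_rot': [-3.1408, -0.0001, 1.5709], 'width': 0.0437, 'wrist_force': [-0.1205, -0.5538, -1.0175]}
```

View pics/s3.png

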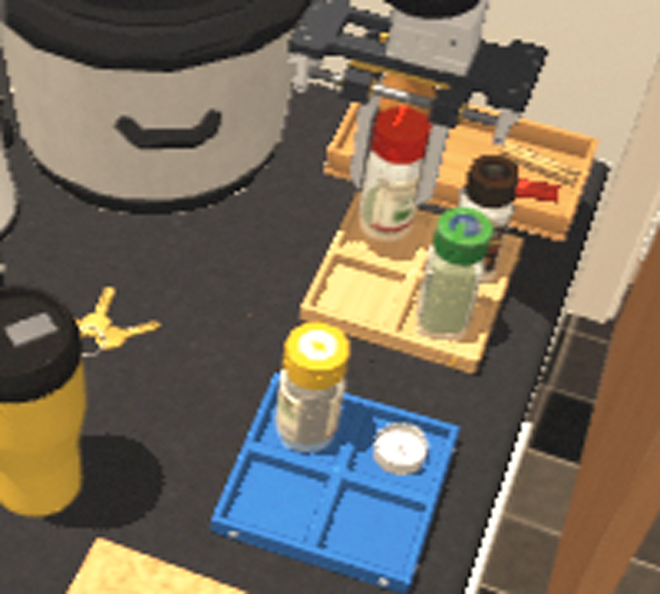

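Green stands upright in the oak front-left pocket, and red hangs over rear-right, its foot near (385,235). I'll lower red.

>>> {"op": "play_rows", "data": {"motion": [[[0.2,0,0,0.006,0],[0.2,0,0,0.012,0],[0.2,0,0,0.016,0],[0.2,0,0,0.018,0],[0.2,0,0,0.019,0],[0.2,0,0,0.0195,0],[0.2,0,0,0.0195,0],[0.2,0,0,0.0195,0]]]}}

```text
clock: 20.08
tool_pos: [0.52, -0.1782, 0.0446]
eef_rot: [-3.142, -0.001, 1.57]
wrist_force: [-5.1, 2.4, 15.2]
width: 0.0441
gripper_force: 15.0
```

>>> {"op": "play_rows", "data": {"motion": [[[0.5,0,0,0,0],[0.55,0,0,0,0],[0.62,0,0,0,0],[0.62,0,0,0,0],[0.62,0,0,0,0],[0.62,0,0,-0.01,0],[0.62,0,0,-0.03,0],[0.62,0,0,-0.06,0],[0.62,0,0,-0.095,0],[0.62,0,0,-0.13,0],[0.62,0,0,-0.155,0],[0.62,0,0,-0.16,0]]]}}

```text
clock: 21.08
tool_pos: [0.5216, -0.1792, 0.2086]
eef_rot: [3.136, 0.0, 1.569]
wrist_force: [-0.5, 0.4, 0.1]
width: 0.058
gripper_force: 0.0
```

>>> {"op": "play_rows", "data": {"motion": [[[0.8,0.015,0,0,0],[0.8,0.045,0,0,0],[0.8,0.08,0,0,0],[0.8,0.115,0,0,0],[0.8,0.15,0,0,0],[0.8,0.185,0,0,0],[0.8,0.22,0,0,0],[0.8,0.255,0,0,0],[0.8,0.29,0,0,0],[0.8,0.32,0,0,0],[0.8,0.34,0,0,0],[0.8,0.35,0,0,0]]]}}

```text
clock: 22.08
tool_pos: [0.5198, 0.1747, 0.2039]
eef_rot: [-3.141, 0.0, 1.573]
wrist_force: [-0.6, 0.4, 0.6]
width: 0.0752
gripper_force: 0.0
```

>>> {"op": "play_rows", "data": {"motion": [[[0.8,0.015,0,0,0],[0.8,0.045,0.005,0,0],[0.8,0.08,0.015,0,0],[0.8,0.115,0.02,0,0],[0.8,0.15,0.03,0,0],[0.8,0.185,0.038,0,0],[0.8,0.215,0.044,0,0],[0.8,0.235,0.048,0,0],[0.8,0.247,0.048,0,0],[0.8,0.25,0.048,0,0],[0.8,0.25,0.048,0,0],[0.8,0.25,0.048,0,0]]]}}

```text
clock: 23.08
tool_pos: [0.5689, 0.4199, 0.2042]
eef_rot: [3.141, 0.001, 1.568]
wrist_force: [-0.4, -0.0, -0.3]
width: 0.0753
gripper_force: 0.0
```

```bash
python3 - <<'E'
import sys;sys.argv=["","w4"]
exec(open("chk.py").read())
print(s["eef_rot"],s["joint_pos"])
h=blob(c,(0,0,110),(180,60,255),(330,230,460,340))
print(h.min(0),h.max(0),cen(h),ptow(cen(h),.096),ptow(cen(h),.07))
cv2.imwrite("pics/w4c.png",cv2.resize(c["color"][120:320,170:410,::-1],None,fx=2,fy=2))
E
```

```text
[0.5689 0.4199 0.2042]
[3.14149276e+00 5.14972424e-04 1.56826356e+00] [-1.12496706  0.53711694  0.58880311  1.54960242 -0.31582053  1.15155998
 -0.47428138]
[263 176] [302 222] [282.65824974 198.64083939] [0.5693 0.4305 0.096 ] [0.5693 0.425  0.07  ]
```

View pics/w4c.png

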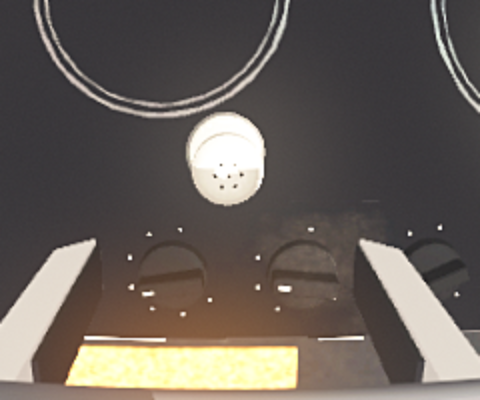

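The salt cap's hole pattern is at crop (227,177), which puts it about 2 mm further left than commanded. I'll correct by 2 mm and descend.

>>> {"op": "play_rows", "data": {"motion": [[[0.8,0.002,0.001,0.03,0],[0.8,0.002,0.001,0.065,0],[0.8,0.002,0.001,0.1,0],[0.8,0.002,0.001,0.13,0],[0.8,0.002,0.001,0.155,0],[0.8,0.002,0.001,0.168,0],[0.8,0.002,0.001,0.168,0],[0.2,0.002,0.001,0.168,0],[0.2,0.002,0.001,0.168,0],[0.2,0.002,0.001,0.168,0],[0.2,0.002,0.001,0.168,0],[0.2,0.002,0.001,0.168,0]]]}}

```text
clock: 24.13
tool_pos: [0.5699, 0.4242, 0.0371]
eef_rot: [3.141, -0.001, 1.57]
wrist_force: [-1.0, -0.6, 2.0]
width: 0.0454
gripper_force: 0.9
```

>>> {"op": "play_rows", "data": {"motion": [[[0.2,0,0,0,0],[0.2,0,0,0,0],[0.2,0,0,-0.01,0],[0.2,0,0,-0.03,0],[0.2,0,0,-0.055,0],[0.2,0,0,-0.085,0],[0.2,0,0,-0.115,0],[0.2,0,0,-0.145,0],[0.2,0,0,-0.163,0],[0.2,0,0,-0.168,0],[0.2,0,0,-0.168,0],[0.2,0,0,-0.168,0]]]}}

```text
clock: 25.13
tool_pos: [0.5691, 0.4236, 0.2032]
eef_rot: [-3.141, 0.0, 1.57]
wrist_force: [0.6, 0.4, -2.5]
width: 0.0403
gripper_force: 14.8
```

Width 40 mm is less than the 44 mm expected, so I'll check the grasp.

```bash
python3 - <<'E'
from bench import robot
import cv2,numpy as np
s=robot.observe();print({k:np.round(s[k],4).tolist() for k in("clock","tool_pos","width","gripper_force")})
a=robot.camera("wrist")["color"][120:340,130:430,::-1]
b=robot.camera("side")["color"][170:390,150:350,::-1]
cv2.imwrite("pics/g4.png",cv2.resize(np.hstack([a,b]),None,fx=1.6,fy=1.6,interpolation=cv2.INTER_CUBIC))
E
```

```text
{'clock': 25.1333, 'tool_pos': [0.5691, 0.4236, 0.2032], 'width': 0.0403, 'gripper_force': 14.766}
```

View pics/g4.png

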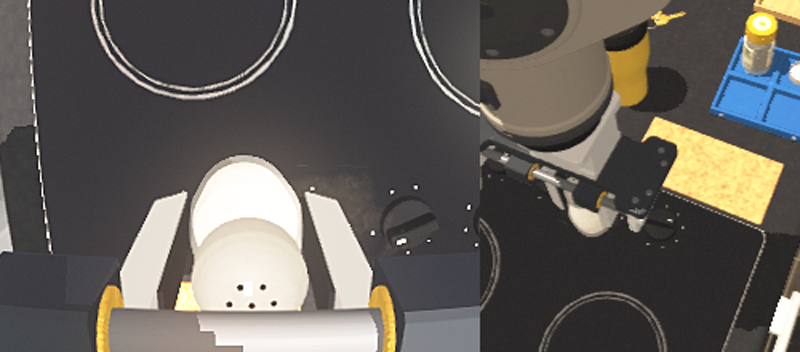

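The shaker is held upright between the pads, so I'll carry on.

>>> {"op": "play_rows", "data": {"motion": [[[0.2,-0.008,-0.003,0,0],[0.2,-0.027,-0.011,0,0],[0.2,-0.055,-0.023,0,0],[0.2,-0.088,-0.037,0,0],[0.2,-0.122,-0.051,0,0],[0.2,-0.156,-0.065,0,0],[0.2,-0.19,-0.079,0,0],[0.2,-0.224,-0.093,0,0],[0.2,-0.258,-0.107,0,0],[0.2,-0.288,-0.12,0,0],[0.2,-0.31,-0.129,0,0],[0.2,-0.318,-0.132,0,0]]]}}

```text
clock: 26.23
tool_pos: [0.4351, 0.1022, 0.2032]
eef_rot: [-3.14, -0.001, 1.567]
wrist_force: [1.0, -0.1, -1.7]
width: 0.0404
gripper_force: 14.8
```

>>> {"op": "play_rows", "data": {"motion": [[[0.2,0,0,0,0],[0.2,0,0,0.005,0],[0.2,0,0,0.02,0],[0.2,0,0,0.045,0],[0.2,0,0,0.07,0],[0.2,0,0,0.095,0],[0.2,0,0,0.115,0],[0.2,0,0,0.13,0],[0.2,0,0,0.143,0],[0.2,0,0,0.147,0],[0.2,0,0,0.147,0]]]}}

```text
clock: 27.15
tool_pos: [0.4369, 0.1059, 0.0556]
eef_rot: [-3.14, 0.002, 1.571]
wrist_force: [0.2, -0.4, -0.4]
width: 0.0405
gripper_force: 14.8
```

```bash
python3 - <<'E'
from bench import robot
import cv2,numpy as np
s=robot.observe();print({k:np.round(s[k],4).tolist() for k in("clock","joint_pos","tool_pos","eef_rot","width","wrist_force")})
c=robot.camera("side");i=c["color"][120:300,230:430,::-1];cv2.imwrite("pics/s4.png",cv2.resize(i,None,fx=3.3,fy=3.3,interpolation=cv2.INTER_CUBIC))
E
```

```text
{'clock': 27.15, 'joint_pos': [-0.9341, 0.3326, 0.6506, 2.2551, -0.3311, 0.6476, -0.0423], 'tool_pos': [0.4369, 0.1059, 0.0556], 'eef_rot': [-3.1396, 0.0024, 1.5708], 'width': 0.0405, 'wrist_force': [0.2295, -0.3839, -0.4429]}
```

View pics/s4.png

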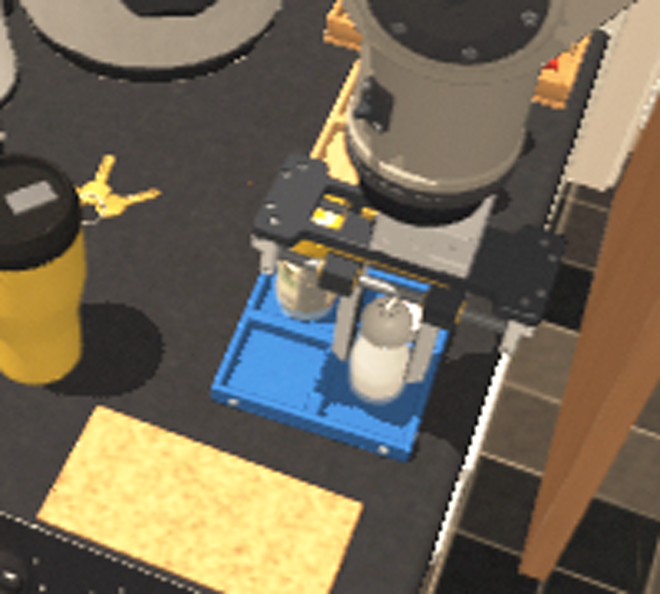

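The salt shaker hangs upright over the blue front-left pocket, its foot near (378,390). I'll lower it gently.

>>> {"op": "play_rows", "data": {"motion": [[[0.2,0,0,0.005,0],[0.2,0,0,0.01,0],[0.2,0,0,0.014,0],[0.2,0,0,0.016,0],[0.2,0,0,0.0175,0],[0.2,0,0,0.0185,0],[0.2,0,0,0.019,0],[0.2,0,0,0.019,0],[0.2,0,0,0.019,0]]]}}

```text
clock: 27.95
tool_pos: [0.4374, 0.1058, 0.0381]
eef_rot: [3.142, -0.0, 1.57]
wrist_force: [-0.0, -0.0, -0.3]
width: 0.0405
gripper_force: 14.8
```

>>> {"op": "play_rows", "data": {"motion": [[[0.2,0,0,0.0005,0],[0.2,0,0,0.001,0],[0.2,0,0,0.0015,0],[0.2,0,0,0.002,0],[0.2,0,0,0.002,0],[0.2,0,0,0.002,0]]]}}

```text
clock: 28.45
tool_pos: [0.4375, 0.1062, 0.0366]
eef_rot: [-3.141, -0.001, 1.57]
wrist_force: [-6.6, 0.4, 24.0]
width: 0.0406
gripper_force: 16.6
```

Contact. Release, rise, and pull back to the left for a clear view.

>>> {"op": "play_rows", "data": {"motion": [[[0.2,0,0,-0.001,0],[0.45,0,0,-0.001,0],[0.5,0,0,-0.001,0],[0.62,0,0,-0.001,0],[0.62,0,0,-0.001,0],[0.62,0,0,-0.01,0],[0.62,0,0,-0.03,0],[0.62,0,0,-0.06,0],[0.62,0,0,-0.095,0],[0.62,0,0,-0.13,0],[0.62,0,0,-0.155,0],[0.62,0,0,-0.165,0]]]}}

```text
clock: 29.45
tool_pos: [0.4386, 0.1059, 0.2045]
eef_rot: [3.138, -0.003, 1.569]
wrist_force: [-0.7, 0.0, 0.6]
width: 0.0585
gripper_force: 0.0
```

>>> {"op": "play_rows", "data": {"motion": [[[0.62,0.03,0,0,0],[0.62,0.065,0,0,0],[0.62,0.1,0.005,0,0],[0.62,0.135,0.01,0,0],[0.62,0.17,0.01,0,0],[0.62,0.205,0.01,0,0],[0.62,0.24,0.01,0,0],[0.62,0.275,0.01,0,0],[0.62,0.3,0.01,0,0],[0.62,0.31,0.01,0,0],[0.62,0.31,0.01,0,0],[0.62,0.31,0.01,0,0]]]}}

```text
clock: 30.45
tool_pos: [0.4476, 0.4148, 0.2004]
eef_rot: [-3.141, 0.002, 1.57]
wrist_force: [-0.2, -0.9, -0.3]
width: 0.0585
gripper_force: 0.0
```

```bash
python3 - <<'E'
from bench import robot
from h import *
t,s=robot.camera("top"),robot.camera("side")
a=cv2.resize(t["color"][190:280,270:450,::-1],(640,320),interpolation=cv2.INTER_CUBIC);b=cv2.resize(s["color"][110:270,280:440,::-1],(280,280),interpolation=cv2.INTER_CUBIC)
b=cv2.copyMakeBorder(cv2.resize(s["color"][110:270,280:440,::-1],(276,276),interpolation=cv2.INTER_CUBIC),0,0,0,364,cv2.BORDER_CONSTANT)
cv2.imwrite("pics/f.png",np.vstack([a,b]))
E
```

```text
(no output)
```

View pics/f.png

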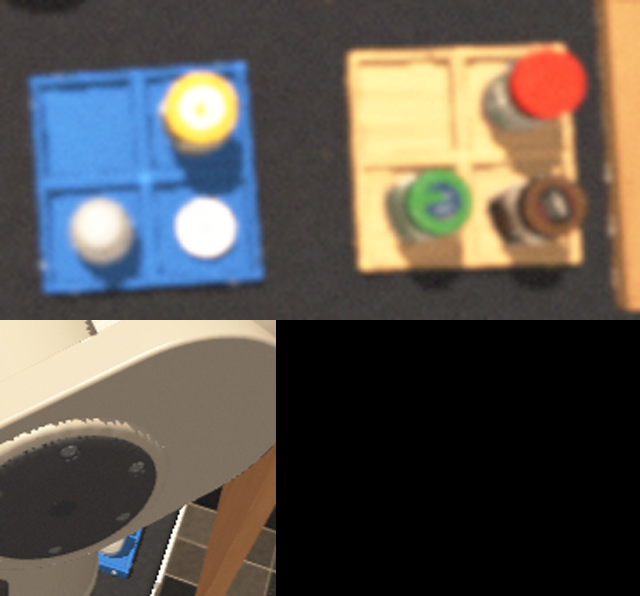

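All four stand in their pockets. Crop cap tops are yellow (200,110), red (548,83), green (438,202) and salt (101,232). I'll check the offsets numerically.

```bash
python3 - <<'E'
import pickle
from h import *
t=pickle.load(open("d0.pkl","rb"))["top"]
px=lambda u,v:np.array([270+u/3.556,190+v/3.556])
for n,cor,js in[("blue",[(30,75),(246,61),(264,280),(45,294)],dict(yellow=(200,108,.104),salt=(101,230,.088),candle=(206,227,.021))),("oak",[(347,50),(565,43),(582,264),(358,271)],dict(red=(548,83,.112),green=(440,202,.114),black=(556,205,.111)))]:
    C=np.array([plane(t,px(*c),.018)[:2] for c in cor]);o=C.mean(0);x=(C[0]+C[1]-C[2]-C[3]);a=np.arctan2(x[1],x[0]);R=np.array([[np.cos(a),np.sin(a)],[-np.sin(a),np.cos(a)]])
    print(n,o.round(4),round(a,3))
    for k,(u,v,z) in js.items(): print(k,(R@(plane(t,px(u,v),z)[:2]-o)*1000).round(1))
E
```

```text
blue [0.4743 0.0705] 0.044
yellow [ 35.  -34.1]
salt [-36.3  33.3]
candle [-36.6 -37.3]
oak [ 0.4827 -0.1424] 0.007
red [ 36.9 -35.8]
green [-34.8  35.9]
black [-38.8 -35.7]
```

All within 3 mm of the pocket centres, so I'll hand it in.

```bash
python3 -c "
from bench import robot
print(robot.close_job())"
```

```text
the job is handed in; nothing more can be done
None
```

I placed all four jars upright in their pockets and handed the job in after about 30 s; by the top camera each stands within about 3 mm of its pocket centre. No verdict came back.

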